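# Raise the microscope shield's sash to its working mark

## Robot

A 6-joint arm with a two-finger parallel gripper is mounted at the origin on the work surface. World frame = base frame: x ahead of the robot, y to its left, z up, the work surface at z = 0. Lengths are in m, angles in rad, forces in N, time in s.
With the tool pointing down it reaches from about 0.275 to 0.975 m from the base axis. Payload 8.4 kg.
Tool frame: the origin (TCP) lies on the centre line of the jaws, within the pads' length; the fingertips stand 22 mm ahead of it and the grasp point (between the pads) lies 3 mm ahead of it; z points along the fingers, y is the line along which they close (so a half turn about z gives the same grasp; the last joint's range is limited). The gripper opens to 92 mm and grips with 3 to 60 N. Pads are 20 mm wide; open, the fingers measure 128 mm over their backs; the gripper's body (75 mm by 189 mm) begins 69 mm behind the grasp point.
Start: joints at [-1.33, 0.353, 1.633, -0, 1.155, -0.002], TCP at [0.15, -0.607, 0.237] pointing down, gripper open.
Joint ranges: [-2.63, 2.63], [-0.92, 2.1], [0.06, 2.66], [-1.3, 4.44], [0, 2.69], [-3.02, 3.02]. Speed limits (rad/s): [2.22, 2.22, 2.79, 3.14, 3.14, 3.14].

## Interface

Orientations are given as a rotation vector (axis times angle).
In Python, from bench import * gives the robot as it stands. The module is installed in compiled form; this text tells all that it offers. Calls block until the motion is done:
- goto(position, orientation): joint-space move of the TCP to a pose.
- move_straight(position, orientation=None, speed=0.15, max_force=None): straight line of the TCP; orientation=None keeps the orientation; speed is the mean speed in m/s. With max_force (N) it stops when the force on the tool has changed by that much, and returns True; else False.
- move_joints(angles): joint-space move.
- command_gripper(opening): finger opening in m; the grip force is fixed at half the most; returns when the fingers have stopped.
- dwell(seconds).
- ik(position, orientation): joint angles nearest the present ones, or None.
- grab_frame(name): name is "scene" or "side" or "wrist"; returns a dict with "img" (384x512x3 uint8, blue, green, red), "K" (3x3 intrinsics, pixels), "R" (3x3) and "t" (3): a world point X has camera coordinates R X + t. Camera axes: x right, y down, z forward; pixel columns grow to the right and rows downward; lengths in m; the calibration is good to about 2 mm. A picture is of the moment at which its call begins. There is no depth.
A pose or a line that the arm cannot do raises MotionError and nothing moves.
- finish_job(): hands the job in; it is judged then, once.
Readings, each from a call of its own:
- get_clock(): time.
- get_qpos(): joint angles.
- get_dq(): joint speeds.
- get_tau(): joint torques, N m.
- get_eef_pos(): TCP position.
- get_ee_rot(): TCP orientation.
- get_force(): force on the tool from outside, world axes, zero at the start.
- get_wrist_torque(): the same for the moment, N m.
- get_gripper_width(): finger opening in m.
- get_finger_force(): force on a finger pad.
Only numpy, scipy, OpenCV 4.12 (cv2) and the standard library are available. Lean on these libraries where they do the work, as an engineer would, in place of code of your own. Each camera call takes 0.05 s, during which the arm holds its last target. There are 200 camera calls.

## Task

Raise the clear sash with the orange handle, on the shield that houses the microscope, by pushing up under its handle until the handle is level with the green flag on that shield's post, and leave it there. Leave the blue-handled sash as it is and do not disturb the petri dish on the bench in front of the shields.

Things in the scene. Friction and masses are not known exactly. Their poses are not given: they have to be found in the camera images.
- handle_orange (a point): Centre of the orange handle ledge, 200 (y) x 42 (x) x 14 mm (z), at the foot of a clear panel 205 mm tall that stands on its rear 5 mm. Underside 7 mm below this point, front edge 21 mm to -x; free in front and beneath, this point 105 to 135 mm above the bench at first. x points into the shield, z up. Counterbalanced: slides only up and down (to 295 mm), takes 2 to 5 N, stays where left.
- handle_blue (a point): Centre of the blue handle ledge of the other, equal sash, on the shield with the vial rack; same sizes and axes; to be left as it is. Both shields are fixed to the bench, 280 mm wide, with 20 mm aluminium front posts 490 mm tall, centred 130 mm to either side of the handle's centre, their front faces 21 mm farther in than this point.
- green_flag (a point): Centre of the green flag, a fixed tab 50 (x) x 36 (y) x 8 mm (z) on the outer side of the left (+y) front post of the orange-handled shield, 158 mm to the left of the handle's centre; z up. The orange handle's centre is to be raised to its height, 65 to 170 mm above where the handle starts.
- dish_centre (a point): Centre of a loose closed petri dish, 92 mm across and 16 mm high, lying flat on the bench between the robot and the shields. Not to be disturbed.

How it is judged:
By the outcome, as a careful person would: the job done as asked, in the order asked, and still so for the second after the job is handed in, with the robot touching nothing.
It also fails if it takes over 38 s, if anything falls off the work surface, if the arm or the gripper's body presses on something with over 40 N, if the wrist force passes 120 N, or if a joint passes its speed limit or range.

## Working session

There is one attempt and no reset: what is moved stays moved. The work goes in short steps, each a Python script; the robot and the scene stay as the last script left them, time stands still between calls to the robot, and variables do not carry over. Pictures are saved under pics/ and viewed, at most 10 in all, crops included, and the job is handed in when it is done.

```bash
mkdir -p pics; python3 - <<'E'
from bench import *
import cv2,pickle
d={n:grab_frame(n) for n in("scene","side")}
pickle.dump(d,open("f.pkl","wb"))
for n in d: cv2.imwrite(f"pics/{n}0.png",cv2.resize(d[n]["img"],(800,600),interpolation=cv2.INTER_CUBIC)); print(n,d[n]["K"],-d[n]["R"].T@d[n]["t"],d[n]["R"])
print(get_clock(),get_ee_rot())
E
```

```text
scene [[367.15331536   0.         259.32288875]
 [  0.         367.15331536 196.41200012]
 [  0.           0.           1.        ]] [0.51788099 0.46025745 1.01336869] [[-0.9995586   0.02720101  0.01194645]
 [ 0.0194852   0.90379174 -0.42752873]
 [-0.02242632 -0.42710724 -0.90392282]]
side [[356.7140829    0.         257.00070118]
 [  0.         356.7140829  189.96795471]
 [  0.           0.           1.        ]] [0.07084618 0.66557669 0.7738064 ] [[-0.81346065 -0.58160775  0.0037683 ]
 [-0.35914641  0.49719972 -0.78981409]
 [ 0.4574884  -0.64383606 -0.61333474]]
0.1 [-3.11728068e+00 -3.80312627e-01  2.91831136e-04]
```

View pics/scene0.png

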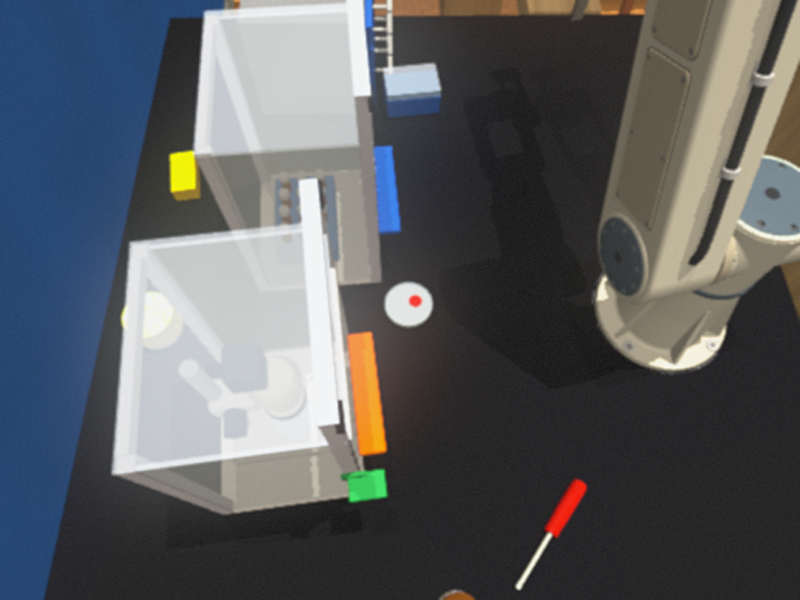

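View pics/side0.png

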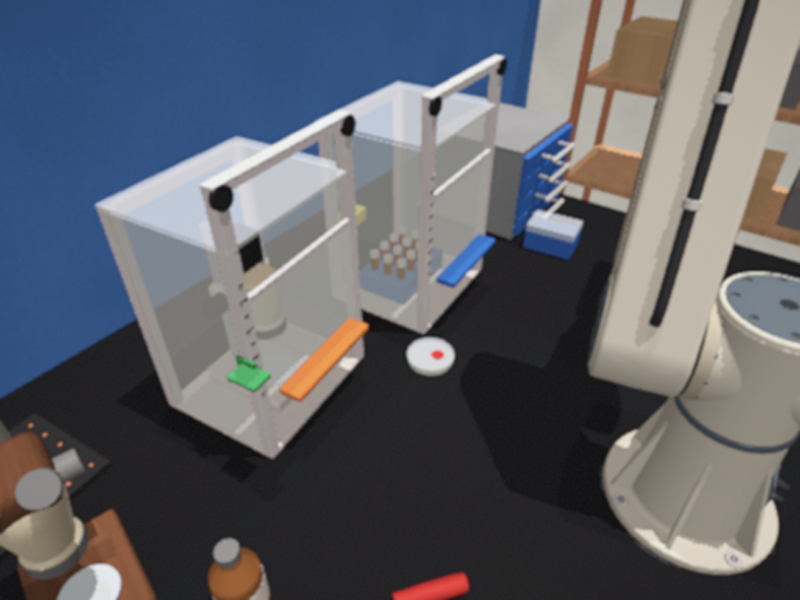

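The shield on the left front holds the microscope. In the scene view its orange handle is at about (367,393) and the green flag at about (367,485). The dish is at (409,304), to the front right of the handle. I'll enlarge the corners.

```bash
python3 - <<'E'
import cv2,pickle,numpy as np
d=pickle.load(open("f.pkl","rb"))
# side crop x 140-300,y 200-300 ; scene crop x 215-285,y 175-330
a=d["side"]["img"][195:270,140:240]; b=d["scene"]["img"][205:325,210:260]
cv2.imwrite("pics/c1.png",cv2.resize(a,None,fx=8,fy=8,interpolation=cv2.INTER_CUBIC))
b=cv2.rotate(b,cv2.ROTATE_90_COUNTERCLOCKWISE)
cv2.imwrite("pics/c2.png",cv2.resize(b,None,fx=6.5,fy=6.5,interpolation=cv2.INTER_CUBIC))
E
```

```text
(no output)
```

View pics/c1.png

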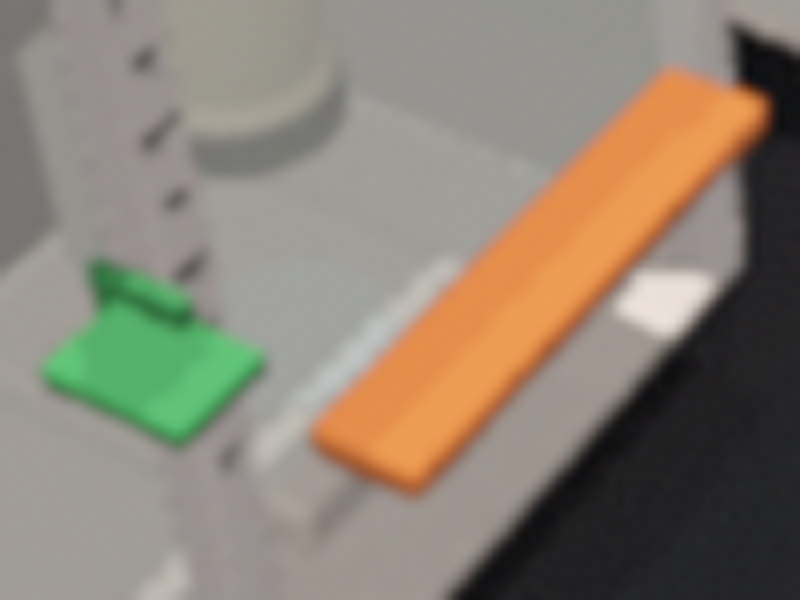

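View pics/c2.png

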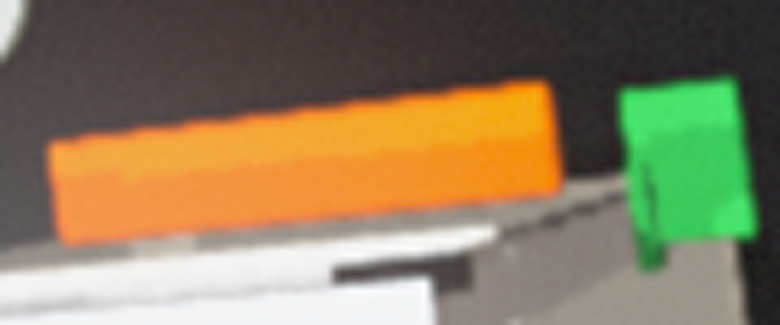

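The side crop shows the handle silhouette from (313,432) to (770,100) and the flag around (45–265, 265–440). The scene crop shows both cleanly. I'll fit box models to the colour silhouettes in both views.

```bash
cat > fit.py <<'E'
import cv2,numpy as np
from scipy.optimize import minimize
S=8
def mask(im,lo,hi,roi):
    x0,y0,x1,y1=roi
    c=cv2.resize(im[y0:y1,x0:x1],None,fx=S,fy=S,interpolation=cv2.INTER_CUBIC)
    h=cv2.cvtColor(c,cv2.COLOR_BGR2HSV)
    return cv2.inRange(h,(lo,110,70),(hi,255,255))>0
def proj(f,X):
    p=(f["R"]@X.T).T+f["t"]; p=p@f["K"].T; return p[:,:2]/p[:,2:]
def box(c,yaw,sz):
    q=np.array([[i,j,k] for i in(-1,1) for j in(-1,1) for k in(-1,1)])*np.array(sz)/2
    r=np.array([[np.cos(yaw),-np.sin(yaw),0],[np.sin(yaw),np.cos(yaw),0],[0,0,1]])
    return np.array(c)+q@r.T
def cost(p,sz,obs,yaw=None):
    y=p[3] if yaw is None else yaw; e=0
    for f,m,roi in obs:
        uv=(proj(f,box(p[:3],y,sz))-roi[:2]+.5)*S-.5
        im=np.zeros(m.shape,np.uint8)
        cv2.fillConvexPoly(im,cv2.convexHull(np.round(uv*16).astype(np.int32)),1,cv2.LINE_8,4)
        e+=np.sum((im>0)!=m)/m.sum()
    return e
def fit(p0,sz,obs,yaw=None):
    p=np.array(p0)
    for s in(.04,.015,.005):
        r=minimize(cost,p,(sz,obs,yaw),method="Nelder-Mead",options=dict(initial_simplex=np.vstack([p]+[p+s*np.eye(len(p))[i]*(1 if i<3 else 3) for i in range(len(p))]),maxiter=300)); p=r.x
    return p,r.fun
E
python3 - <<'E'
from fit import *; import pickle
d=pickle.load(open("f.pkl","rb")); sc,si=d["scene"],d["side"]
R={"o":[(215,205,255,297),(175,195,242,260)],"g":[(215,295,255,325),(140,225,180,255)]}
def obs(k,lo,hi): return [(f,mask(f["img"],lo,hi,r),r) for f,r in zip((sc,si),R[k])]
o=obs("o",5,22); g=obs("g",45,85)
for w in(o[:1],o[1:],o):
  for t in (.014,):
    p,e=fit([.68,.25,.12,0.],(.042,.2,t),w); print(len(w),t,p.round(4),e)
yaw=p[3]
for c in(-1,1):
  q0=p[:3]+.158*np.array([-np.sin(yaw),np.cos(yaw),0])+[0,0,.1]
q,e=fit(q0,(.05,.036,.008),g,yaw); print("flag",q.round(4),e, "free",fit(list(q0)+[yaw],(.05,.036,.008),g))
print("flag offset in frame",(q-p[:3])@np.array([[np.cos(yaw),-np.sin(yaw),0],[np.sin(yaw),np.cos(yaw),0],[0,0,1]]))
# dish: rough from scene centre
for f,uv in((sc,(409/1.5625,304/1.5625)),(si,(430/1.5625,355/1.5625))):
  v=f["R"].T@np.linalg.inv(f["K"])@[*uv,1]; C=-f["R"].T@f["t"]; print("dish",C+v*(.016-C[2])/v[2])
E
```

```text
1 0.014 [0.68 0.25 0.12 0.  ] 1.0
1 0.014 [0.71 0.28 0.15 0.09] 1.0
2 0.014 [0.71 0.28 0.15 0.09] 2.0
flag [0.6958 0.4374 0.25  ] 2.0 free (array([0.69579919, 0.43736053, 0.25      , 0.09      ]), np.float64(2.0))
flag offset in frame [2.41029629e-17 1.58000000e-01 1.00000000e-01]
dish [ 0.48562722 -0.01701487  0.016     ]
dish [ 0.4832074 -0.0116474  0.016    ]
```

```bash
cat > run.py <<'E'
from fit import *; import pickle
d=pickle.load(open("f.pkl","rb")); sc,si=d["scene"],d["side"]
R={"o":[(215,205,255,297),(175,195,242,260)],"g":[(215,295,255,325),(140,225,180,255)]}
def obs(k,lo,hi): return [(f,mask(f["img"],lo,hi,r),r) for f,r in zip((sc,si),R[k])]
o=obs("o",5,22); g=obs("g",45,85)
def tri(w):
  P=[];u=[]
  for f,m,r in w:
    ys,xs=np.nonzero(m); u.append((np.array([xs.mean(),ys.mean()])+.5)/S-.5+r[:2]); P.append(f["K"]@np.c_[f["R"],f["t"]])
  X=cv2.triangulatePoints(P[0],P[1],u[0],u[1]).ravel(); return X[:3]/X[3]
p0=tri(o);q0=tri(g);print(p0,q0,[m.sum()/64 for _,m,_ in o+g])
for t in(.010,.014,.018):
  p,e=fit([*p0,0.],(.042,.2,t),o); print(t,p.round(4),e)
for w in(o[:1],o[1:],o): p,e=fit([*p0,0.],(.042,.2,.014),w); print(p.round(4),e)
yaw=p[3]
for w in(g[:1],g[1:],g):
  q,e=fit(q0,(.05,.036,.008),w,yaw); print("flag",q.round(4),e)
print("flag offset in frame",(q-p[:3])@np.array([[np.cos(yaw),-np.sin(yaw),0],[np.sin(yaw),np.cos(yaw),0],[0,0,1]]))
E
python3 run.py
```

```text
[0.56286583 0.19443355 0.12357429] [0.55740885 0.3462608  0.21626171] [np.float64(1413.46875), np.float64(977.109375), np.float64(489.78125), np.float64(300.421875)]
0.01 [0.5629 0.1874 0.1241 0.1111] 0.13608766329695987
0.014 [0.5628 0.1875 0.1243 0.1147] 0.1925134269440008
0.018 [0.5631 0.1872 0.1234 0.1171] 0.2573367069909445
[0.562  0.1911 0.1389 0.1166] 0.04178550109438217
[0.5767 0.1745 0.1052 0.1068] 0.0994163268569601
[0.5628 0.1875 0.1243 0.1147] 0.1925134269440008
flag [0.5553 0.3508 0.2488] 0.05474382696356792
flag [0.6267 0.3004 0.1338] 0.1332501170229365
flag [0.5563 0.347  0.2191] 0.3251746502015792
flag offset in frame [0.01173601 0.1592079  0.09475656]
```

```bash
cat >> run.py <<'E'
from itertools import combinations
x0,y0=140,195; im=cv2.resize(si["img"][195:270,140:240],None,fx=8,fy=8,interpolation=cv2.INTER_CUBIC)
for c,sz in((p,(.042,.2,.014)),(q,(.05,.036,.008))):
  b=((proj(si,box(c[:3],yaw,sz))-[x0,y0]+.5)*8-.5).astype(int)
  for i,j in combinations(range(8),2):
    if bin(i^j).count("1")==1: cv2.line(im,tuple(map(int,b[i])),tuple(map(int,b[j])),(255,0,255),1)
for _,m,r in(o[1],g[1]):
  cs,_=cv2.findContours(m.astype(np.uint8),0,2); cv2.drawContours(im,cs,-1,(255,255,0),1,offset=((r[0]-x0)*8,(r[1]-y0)*8))
cv2.imwrite("pics/ov.png",im)
E
python3 run.py>/dev/null
```

```text
(no output)
```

View pics/ov.png

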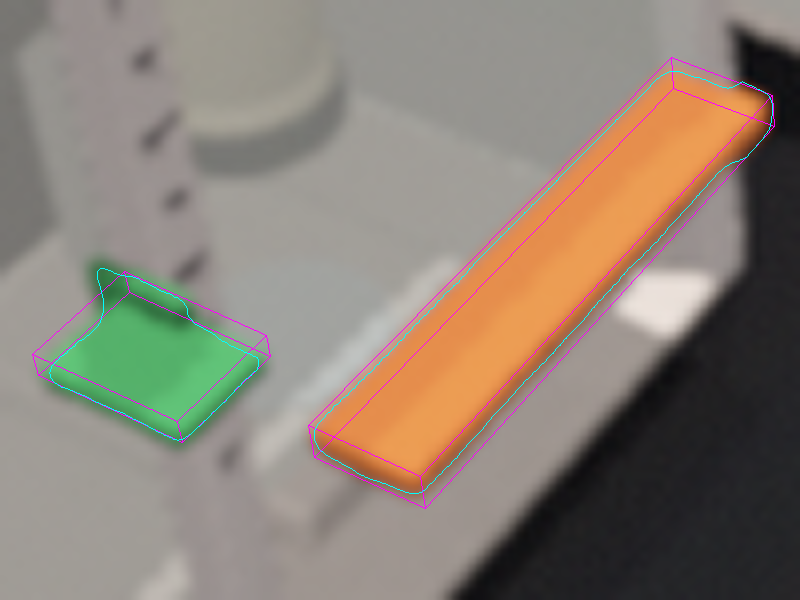

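The overlay shows the blurred masks run slightly small, but the two-view position of the handle holds up: about (0.563, 0.188, 0.124) with yaw 0.115. The flag is at a height of about 0.22. Next I'll check that the waypoints are reachable for a horizontal push.

```bash
cat > plan.py <<'E'
from bench import *
import numpy as np
from scipy.spatial.transform import Rotation as Ro
H=np.array([.5628,.1875,.1243]); yaw=.1147
X=np.array([np.cos(yaw),np.sin(yaw),0]); Y=np.array([-X[1],X[0],0])
def ori(s,pitch=0):
    z=X*np.cos(pitch)+np.array([0,0,np.sin(pitch)]); y=s*Y
    return Ro.from_matrix(np.c_[np.cross(y,z),y,z]).as_rotvec()
def at(dx,z): p=H+dx*X; p[2]=z; return p
E
python3 - <<'E'
from plan import *
for s in(1,-1):
  for dx,z in((-.15,.3),(-.15,.085),(-.017,.085),(-.017,.25),(-.12,.25)):
    q=ik(at(dx,z),ori(s)); print(s,dx,z,None if q is None else np.round(q,2))
q=ik([.08,-.32,.35],get_ee_rot()); print(q)
E
```

```text
1 -0.15 0.3 None
1 -0.15 0.085 [1.02 1.44 2.55 4.24 2.05 2.3 ]
1 -0.017 0.085 [0.6  1.2  2.41 3.68 1.97 1.8 ]
1 -0.017 0.25 [0.6  0.67 2.55 3.63 1.64 1.61]
1 -0.12 0.25 None
-1 -0.15 0.3 None
-1 -0.15 0.085 [ 1.02  1.44  2.55  4.24  2.05 -0.84]
-1 -0.017 0.085 [ 0.6   1.2   2.41  3.68  1.97 -1.34]
-1 -0.017 0.25 [ 0.6   0.67  2.55  3.63  1.64 -1.53]
-1 -0.12 0.25 None
[-1.33032207e+00 -2.53025605e-01  2.02610161e+00 -4.30582120e-05
  1.36972856e+00 -2.32001693e-03]
```

```bash
cat > fk.py <<'E'
import numpy as np
from scipy.spatial.transform import Rotation as Ro
def chain(q,k):
    h,a1,L1,a2,a3,L2,a5,d=k[:8]; pts=[]
    R=Ro.from_euler('z',q[0]); p=np.array([0,0,h])+R.apply([a1,0,0]); pts.append(p)
    R=R*Ro.from_euler('y',q[1]); p=p+R.apply([a2,0,L1]); pts.append(p)
    R=R*Ro.from_euler('y',q[2]); p=p+R.apply([a3,0,L2]); pts.append(p)
    R=R*Ro.from_euler('z',q[3])*Ro.from_euler('y',q[4]); p=p+R.apply([a5,0,d]); pts.append(p)
    return np.array(pts),R*Ro.from_euler('z',q[5])
E
python3 - <<'E'
from plan import *; from fk import *
from scipy.optimize import least_squares
rng=np.random.default_rng(0); D=[]
for _ in range(60):
  p=rng.uniform([.25,-.4,.1],[.6,.4,.5]); o=(Ro.from_euler('xyz',rng.normal(0,.6,3))*Ro.from_rotvec(get_ee_rot())).as_rotvec()
  q=ik(p,o)
  if q is not None: D.append((np.array(q),p,o))
r=least_squares(lambda k:np.concatenate([chain(q,k)[0][3]-p for q,p,o in D]),[.31,0,.547,0,0,.476,0,.39])
print(len(D),r.x.round(4),abs(r.fun).max(), [ (chain(q,r.x)[1].inv()*Ro.from_rotvec(o)).magnitude().round(3) for q,p,o in D[:3]])
np.save("k.npy",r.x)
for dx,z in((-.15,.085),(-.1,.085),(-.017,.085),(-.017,.22)):
  q=ik(at(dx,z),ori(-1)); print(dx,z,np.round(q,2),chain(q,r.x)[0].round(3).tolist())
E
```

```text
Traceback (most recent call last):
AttributeError: 'float' object has no attribute 'round'
```

```bash
cat > kfit.py <<'E'
from plan import *; from fk import *
from scipy.optimize import least_squares
rng=np.random.default_rng(0); D=[]
for _ in range(60):
  p=rng.uniform([.25,-.4,.1],[.6,.4,.5]); o=(Ro.from_euler('xyz',rng.normal(0,.6,3))*Ro.from_rotvec(get_ee_rot())).as_rotvec()
  q=ik(p,o)
  if q is not None: D.append((np.array(q),p,o))
r=least_squares(lambda k:np.concatenate([chain(q,k)[0][3]-p for q,p,o in D]),[.31,0,.547,0,0,.476,0,.39])
print(len(D),r.x.round(4),abs(r.fun).max(), [ float((chain(q,r.x)[1].inv()*Ro.from_rotvec(o)).magnitude()) for q,p,o in D[:3]])
np.save("k.npy",r.x)
for dx,z in((-.15,.085),(-.1,.085),(-.017,.085),(-.017,.22)):
  q=ik(at(dx,z),ori(-1)); print(dx,z,np.round(q,2),chain(q,r.x)[0].round(3).tolist())
# pitched/yawed alternatives
E
python3 kfit.py
```

```text
59 [ 2.941e-01 -1.000e-04  5.683e-01  2.000e-04  5.860e-02  4.945e-01
  2.000e-04  3.376e-01] 0.0016396704889587166 [1.570796326794896, 1.5707963267948966, 1.5707963267948966]
-0.15 0.085 [ 1.02  1.44  2.55  4.24  2.05 -0.84] [[-0.0, -0.0, 0.294], [0.293, 0.481, 0.367], [0.08, 0.131, 0.085], [0.415, 0.17, 0.085]]
-0.1 0.085 [ 0.81  1.34  2.51  3.97  2.09 -1.07] [[-0.0, -0.0, 0.294], [0.381, 0.402, 0.423], [0.129, 0.136, 0.085], [0.465, 0.175, 0.085]]
-0.017 0.085 [ 0.6   1.2   2.41  3.68  1.97 -1.34] [[-0.0, -0.0, 0.294], [0.436, 0.3, 0.502], [0.212, 0.146, 0.085], [0.547, 0.184, 0.085]]
-0.017 0.22 [ 0.6   0.78  2.53  3.64  1.73 -1.49] [[-0.0, -0.0, 0.294], [0.33, 0.228, 0.697], [0.212, 0.146, 0.22], [0.547, 0.184, 0.22]]
```

```bash
cat > route.py <<'E'
from plan import *; from fk import *
k=np.load("k.npy"); ty=-.285; T=np.array([np.cos(ty),np.sin(ty),0])
tip=H+.005*X-.005*Y
def ot(s): y=s*np.array([-T[1],T[0],0]); return Ro.from_matrix(np.c_[np.cross(y,T),y,T]).as_rotvec()
O=ot(-1)
def tp(back,z): p=tip-(.022+back)*T; p[2]=z; return p
ZB=.083
E
python3 - <<'E'
from route import *
for s in(1,-1):
  for b,z in((.12,ZB),(.09,ZB),(0,ZB),(0,.21)):
    q=ik(tp(b,z),ot(s)); print(s,b,z,None if q is None else (np.round(q,2),chain(q,k)[0][1:].round(2).tolist()))
pre=ik(tp(.1,ZB),O)
q0=np.array(get_qpos())
A=q0.copy(); A[1:5]=[-.6,2.0,0,.5]
V=np.array(pre); V[1:5]=[-.2,2.4,pre[3],.5]
V2=np.array(pre); V2[1]=pre[1]-.5
for a,b in((q0,A),(A,V),(V,pre)):
  print("--")
  for u in np.linspace(0,1,9):
    c=chain(a+(b-a)*u,k)[0]; ax=c[3]-c[2]; ax/=np.linalg.norm(ax)
    print(c[1].round(2),c[2].round(2),(c[3]+.022*ax).round(2))
E
```

```text
1 0.12 0.083 None
1 0.09 0.083 None
1 0 0.083 (array([0.9 , 1.08, 2.23, 4.33, 1.63, 1.73]), [[0.31, 0.39, 0.56], [0.22, 0.28, 0.08], [0.55, 0.19, 0.08]])
1 0 0.21 (array([0.9 , 0.76, 2.32, 4.33, 1.55, 1.52]), [[0.24, 0.31, 0.71], [0.22, 0.28, 0.21], [0.55, 0.19, 0.21]])
-1 0.12 0.083 None
-1 0.09 0.083 None
-1 0 0.083 (array([ 0.9 ,  1.08,  2.23,  4.33,  1.63, -1.42]), [[0.31, 0.39, 0.56], [0.22, 0.28, 0.08], [0.55, 0.19, 0.08]])
-1 0 0.21 (array([ 0.9 ,  0.76,  2.32,  4.33,  1.55, -1.63]), [[0.24, 0.31, 0.71], [0.22, 0.28, 0.21], [0.55, 0.19, 0.21]])Traceback (most recent call last):
  File "<stdin>", line 8, in <module>
TypeError: 'NoneType' object is not subscriptable
```

```bash
python3 - <<'E'
from route import *
for ty in (-.2,-.1,0,.1,.3,.45):
  T=np.array([np.cos(ty),np.sin(ty),0]); y=np.array([T[1],-T[0],0]); o=Ro.from_matrix(np.c_[np.cross(y,T),y,T]).as_rotvec()
  for b,z in((.07,ZB),(.07,.12),(0,ZB)):
    p=tip-.022*T-b*X; p[2]=z; q=ik(p,o)
    if q is None: print(ty,b,z,None); continue
    c=chain(q,k)[0]; print(ty,b,z,np.round(q,2),c[1].round(2),c[2].round(2),np.hypot(*c[2][:2]).round(3))
E
```

```text
-0.2 0.07 0.083 [ 1.03  1.16  2.36  4.39  1.69 -1.22] [0.27 0.45 0.52] [0.15 0.25 0.08] 0.287
-0.2 0.07 0.12 [ 1.03  1.06  2.4   4.39  1.67 -1.27] [0.26 0.42 0.57] [0.15 0.25 0.12] 0.287
-0.2 0 0.083 [ 0.86  1.1   2.28  4.22  1.69 -1.36] [0.33 0.39 0.55] [0.22 0.25 0.08] 0.334
-0.1 0.07 0.083 [ 0.98  1.21  2.41  4.26  1.79 -1.15] [0.3  0.44 0.5 ] [0.14 0.21 0.08] 0.254
-0.1 0.07 0.12 [ 0.98  1.11  2.45  4.25  1.77 -1.2 ] [0.29 0.42 0.55] [0.14 0.21 0.12] 0.254
-0.1 0 0.083 [ 0.8   1.14  2.33  4.07  1.77 -1.32] [0.36 0.37 0.53] [0.21 0.22 0.08] 0.304
0 0.07 0.083 [ 0.89  1.26  2.45  4.12  1.92 -1.1 ] [0.34 0.42 0.47] [0.14 0.17 0.08] 0.224
0 0.07 0.12 [ 0.89  1.16  2.5   4.1   1.89 -1.15] [0.33 0.41 0.52] [0.14 0.17 0.12] 0.224
0 0 0.083 [ 0.71  1.17  2.37  3.9   1.87 -1.3 ] [0.4  0.34 0.52] [0.21 0.18 0.08] 0.278
0.1 0.07 0.083 [ 0.77  1.32  2.49  3.93  2.08 -1.11] [0.39 0.38 0.43] [0.14 0.14 0.08] 0.198
0.1 0.07 0.12 [ 0.77  1.22  2.54  3.92  2.05 -1.15] [0.38 0.37 0.49] [0.14 0.14 0.12] 0.198
0.1 0 0.083 [ 0.6   1.2   2.4   3.69  1.97 -1.33] [0.44 0.3  0.5 ] [0.21 0.15 0.08] 0.257
0.3 0.07 0.083 [ 0.41  1.4   2.53  3.29  2.35 -1.46] [0.51 0.22 0.39] [0.16 0.07 0.08] 0.17
0.3 0.07 0.12 [ 0.41  1.3   2.58  3.29  2.31 -1.47] [0.5  0.22 0.44] [0.16 0.07 0.12] 0.17
0.3 0 0.083 [ 0.32  1.23  2.43  3.17  2.1  -1.56] [0.51 0.17 0.48] [0.23 0.08 0.08] 0.238
0.45 0.07 0.083 [ 0.1   1.38  2.52  2.67  2.27 -1.88] [0.56 0.05 0.4 ] [0.18 0.02 0.08] 0.176
0.45 0.07 0.12 [ 0.1   1.28  2.57  2.69  2.24 -1.86] [0.54 0.05 0.45] [0.18 0.02 0.12] 0.176
0.45 0 0.083 [ 0.1   1.22  2.42  2.75  2.04 -1.75] [0.53 0.05 0.49] [0.24 0.03 0.08] 0.246
```

```bash
cat > route.py <<'E'
from plan import *; from fk import *
k=np.load("k.npy"); ty,pi_=-.15,-.14
T=np.array([np.cos(ty)*np.cos(pi_),np.sin(ty)*np.cos(pi_),np.sin(pi_)])
y=np.array([np.sin(ty),-np.cos(ty),0]); O=Ro.from_matrix(np.c_[np.cross(y,T),y,T]).as_rotvec()
tip=H+.005*X-.005*Y
def tp(back,z): p=tip-.022*T-back*X; p[2]=z; return p
ZB=.085
E
python3 - <<'E'
from route import *
for b,z in((.075,.3),(.075,.25),(.075,.2),(.075,ZB),(0,ZB),(0,.22)):
    q=ik(tp(b,z),O); print(b,z,None if q is None else (np.round(q,2),chain(q,k)[0][1:].round(2).tolist()))
hi=ik(tp(.075,.2),O)
q0=np.array(get_qpos())
A=q0.copy(); A[1:5]=[-.6,2.0,0,.3]
V=np.array(hi); V[1:5]=[-.2,2.5,hi[3],.4]
np.save("wp.npy",[A,V,hi])
for a,b in((q0,A),(A,V),(V,np.array(hi))):
  print("--",np.round(b,2))
  for u in np.linspace(0,1,7):
    c=chain(a+(b-a)*u,k)[0]; ax=c[3]-c[2]; ax/=np.linalg.norm(ax)
    print(c[1].round(2),c[2].round(2),(c[3]+.022*ax).round(2))
E
```

```text
0.075 0.3 (array([ 1.01,  0.31,  2.52,  4.36,  1.31, -1.87]), [[0.09, 0.15, 0.84], [0.14, 0.23, 0.35], [0.47, 0.18, 0.3]])
0.075 0.25 (array([ 1.01,  0.49,  2.53,  4.32,  1.38, -1.68]), [[0.14, 0.23, 0.8], [0.14, 0.23, 0.3], [0.47, 0.18, 0.25]])
0.075 0.2 (array([ 1.01,  0.68,  2.52,  4.29,  1.45, -1.52]), [[0.19, 0.3, 0.74], [0.14, 0.23, 0.25], [0.47, 0.18, 0.2]])
0.075 0.085 (array([ 1.01,  1.05,  2.44,  4.28,  1.58, -1.25]), [[0.26, 0.42, 0.58], [0.14, 0.23, 0.13], [0.47, 0.18, 0.09]])
0 0.085 (array([ 0.82,  0.99,  2.35,  4.1 ,  1.54, -1.41]), [[0.32, 0.35, 0.61], [0.22, 0.24, 0.13], [0.55, 0.19, 0.09]])
0 0.22 (array([ 0.82,  0.59,  2.42,  4.13,  1.36, -1.67]), [[0.22, 0.23, 0.76], [0.22, 0.24, 0.27], [0.55, 0.19, 0.22]])
-- [-1.33 -0.6   2.    0.    0.3  -0.  ]
[ 0.05 -0.19  0.83] [ 0.15 -0.61  0.57] [ 0.15 -0.61  0.21]
[ 0.03 -0.11  0.85] [ 0.13 -0.55  0.64] [ 0.15 -0.63  0.29]
[ 0.   -0.02  0.86] [ 0.12 -0.48  0.7 ] [ 0.16 -0.64  0.38]
[-0.02  0.07  0.86] [ 0.1  -0.4   0.74] [ 0.15 -0.63  0.47]
[-0.04  0.15  0.84] [ 0.08 -0.33  0.77] [ 0.15 -0.61  0.56]
[-0.06  0.24  0.81] [ 
[... 241 characters left out ...]
0.38 -0.4   0.66]
[-0.22  0.13  0.8 ] [ 0.19 -0.12  0.68] [ 0.54 -0.19  0.62]
[-0.22  0.04  0.82] [ 0.23 -0.04  0.63] [0.59 0.01 0.6 ]
[-0.18 -0.04  0.83] [0.23 0.05 0.57] [0.57 0.17 0.55]
[-0.12 -0.09  0.84] [0.19 0.13 0.52] [0.5  0.29 0.44]
[-0.06 -0.1   0.85] [0.12 0.18 0.48] [0.38 0.36 0.3 ]
-- [ 1.01  0.68  2.52  4.29  1.45 -1.52]
[-0.06 -0.1   0.85] [0.12 0.18 0.48] [0.38 0.36 0.3 ]
[-0.02 -0.03  0.86] [0.13 0.2  0.44] [0.41 0.32 0.26]
[0.03 0.04 0.86] [0.14 0.22 0.41] [0.44 0.28 0.23]
[0.07 0.11 0.85] [0.14 0.23 0.37] [0.47 0.25 0.21]
[0.11 0.18 0.82] [0.15 0.23 0.33] [0.48 0.22 0.2 ]
[0.15 0.24 0.78] [0.15 0.23 0.29] [0.49 0.19 0.2 ]
[0.19 0.3  0.74] [0.14 0.23 0.25] [0.5  0.17 0.2 ]
```

```bash
python3 - <<'E'
from route import *; import cv2
A,V,hi=np.load("wp.npy"); V1=V.copy(); V1[1:3]=[-.7,2.0]
a,b=A,V1
for u in np.linspace(0,1,5): c=chain(a+(b-a)*u,k)[0]; print(c[3].round(2))
for w in(A,V1): move_joints(w)
command_gripper(0); print(get_clock(),get_gripper_width())
move_joints(V); move_joints(hi); print(get_clock(),np.round(get_qpos(),2),get_eef_pos(),get_force())
im=grab_frame("side")["img"][100:340,60:380]
cv2.imwrite("pics/s1.png",cv2.resize(im,(800,600),interpolation=cv2.INTER_CUBIC))
E
```

```text
[ 0.12 -0.5   0.75]
[ 0.42 -0.26  0.81]
[0.46 0.02 0.93]
[0.38 0.16 1.  ]
[0.32 0.28 0.94]
6.9167 0.00047676470788326954
10.3167 [ 1.01  0.67  2.52  4.29  1.45 -1.52] [0.47245188 0.17817587 0.20016111] [0.21226752 0.53891378 0.05110772]
```

View pics/s1.png

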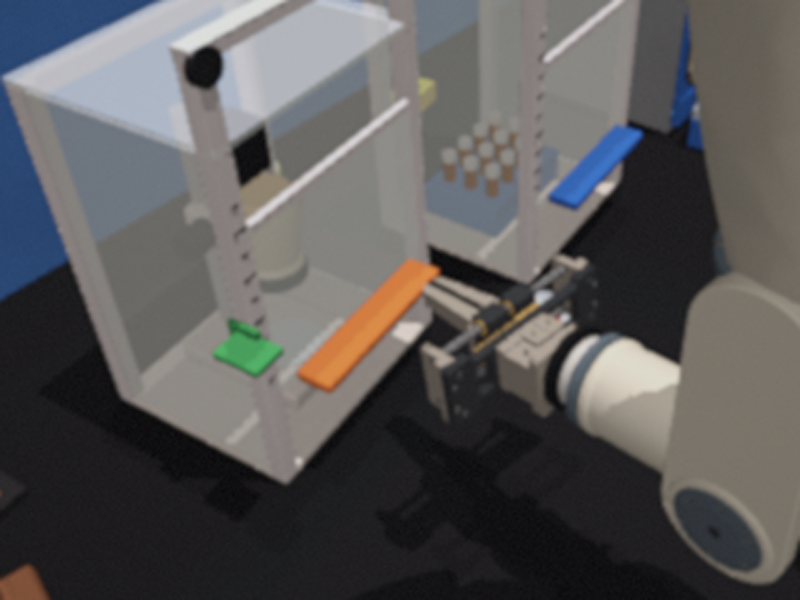

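The gripper is horizontal in front of the orange handle, with its fingertips near (430,285), and nothing has been touched. Next it goes down, under the ledge and up to contact.

```bash
python3 - <<'E'
from route import *; import cv2
print(move_straight(tp(.075,ZB),O,speed=.1,max_force=8),get_eef_pos(),get_force())
print(move_straight(tp(0,ZB),O,speed=.08,max_force=8),get_eef_pos(),get_force())
f0=np.array(get_force())
print(move_straight(tp(0,.125),O,speed=.03,max_force=1.5),get_eef_pos(),np.array(get_force())-f0,get_clock())
im=grab_frame("side")["img"][150:300,120:320]
cv2.imwrite("pics/s2.png",cv2.resize(im,(800,600),interpolation=cv2.INTER_CUBIC))
E
```

```text
False [0.4723198  0.17781788 0.08552385] [ 0.83988393  0.32170474 -0.36324899]
False [0.54644221 0.18628236 0.08490714] [-0.74231672 -0.38302476 -0.4465391 ]
True [0.54681378 0.18637815 0.10839692] [1.62640128 0.53584598 0.11312843] 13.575
```

View pics/s2.png

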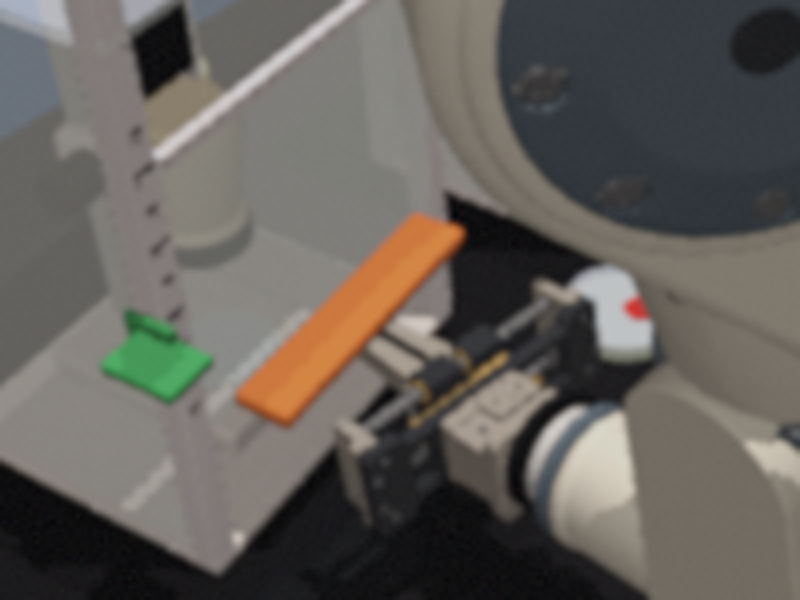

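The fingers are centred under the ledge and the dish is clear. The 1.6 N trigger was only drift, with no z force, so I'll step up and log fz.

```bash
python3 - <<'E'
from route import *; import cv2,pickle
for z in np.arange(.109,.134,.003):
  move_straight(tp(0,z),O,speed=.04); print(get_eef_pos()[2].round(4),np.round(get_force(),2))
print(get_clock()); d={n:grab_frame(n) for n in("scene","side")}; pickle.dump(d,open("f2.pkl","wb"))
E
```

```text
0.1089 [ 0.62 -0.38 -0.23]
0.1118 [ 1.35  0.72 -3.54]
0.1152 [ 0.86  0.37 -1.67]
0.1183 [-0.71  0.28 -2.8 ]
0.1213 [-0.22  0.84 -2.63]
0.1243 [-0.35  0.58 -2.3 ]
0.1273 [ 0.92  0.35 -2.17]
0.1303 [ 0.48  0.42 -1.77]
0.1333 [ 0.65  0.66 -2.51]
15.875
```

```bash
cat > tri.py <<'E'
from fit import *; import pickle
d=pickle.load(open("f.pkl","rb")); sc,si=d["scene"],d["side"]
P=[f["K"]@np.c_[f["R"],f["t"]] for f in(sc,si)]
def S2(p): return np.array([(p[0]+.5)/8-.5+140,(p[1]+.5)/8-.5+195])
def C2(p): y=(p[0]+.5)/6.5-.5+205; x=259-((p[1]+.5)/6.5-.5); return np.array([x,y])
def tri(c,s):
  u=[C2(c),S2(s)]; X=cv2.triangulatePoints(P[0],P[1],u[0],u[1]).ravel(); X=X[:3]/X[3]
  return X.round(4),[(proj(f,X[None])[0]-v).round(2).tolist() for f,v in zip((sc,si),u)]
E
python3 - <<'E'
from tri import *
for n,c,s in(("handle top",(304.7,165),(542.5,269.5)),("flag top",(687.5,164),(154,366)),
 ("flag F+y",(737,78),(180,434)),("flag F-y",(618,90),(263,360)),("flag R+y",(757,238),(45,372)),
 ("h F-y",(47,143),(772,100)),("h F+y",(548,82),(418,480)),("h R+y",(562,192),(313,432)),("h R-y",(62,243),(668,68))):
  print(n,*tri(c,s))
# refit handle after lift of known amount
from fit import *
import pickle
d2=pickle.load(open("f2.pkl","rb"))
R=[(215,205,260,297),(170,185,245,260)]
for dd,r in((d,[(215,205,255,297),(175,195,242,260)]),(d2,R)):
  w=[(dd[n],mask(dd[n]["img"],5,22,q),q) for n,q in zip(("scene","side"),r)]
  print(fit([.5628,.1875,.13,.11],(.042,.2,.014),w))
E
```

```text
handle top [0.5635 0.1925 0.1265] [[-0.19, 0.34], [0.36, -0.17]]
flag top [0.5581 0.3458 0.213 ] [[-0.04, 0.08], [0.09, -0.03]]
flag F+y [0.5302 0.3619 0.2176] [[0.09, -0.17], [-0.19, 0.08]]
flag F-y [0.5347 0.3259 0.2137] [[-0.38, 0.73], [0.78, -0.33]]
flag R+y [0.5811 0.3655 0.2126] [[0.24, -0.47], [-0.5, 0.19]]
h F-y [0.5543 0.0853 0.1285] [[0.02, -0.03], [-0.03, 0.02]]
h F+y [0.5321 0.2847 0.1287] [[0.09, -0.17], [-0.19, 0.08]]
h R+y [0.5724 0.2885 0.1275] [[0.09, -0.17], [-0.18, 0.07]]
h R-y [0.5948 0.0916 0.128 ] [[-0.17, 0.28], [0.29, -0.14]]
(array([0.56262971, 0.18729464, 0.12482599, 0.11587739]), np.float64(0.19190361787662225))
(array([0.56343484, 0.18667136, 0.1488072 , 0.11551324]), np.float64(0.19865030273884277))
```

```bash
python3 - <<'E'
from route import *; import cv2,pickle
print(move_straight(tp(0,.193),O,speed=.05),get_eef_pos(),get_force(),get_clock())
d={n:grab_frame(n) for n in("scene","side")}; pickle.dump(d,open("f3.pkl","wb"))
a=d["side"]["img"][180:255,140:240]; b=cv2.rotate(d["scene"]["img"][205:325,210:260],cv2.ROTATE_90_COUNTERCLOCKWISE)
cv2.imwrite("pics/d1.png",cv2.resize(a,None,fx=8,fy=8,interpolation=cv2.INTER_CUBIC))
cv2.imwrite("pics/d2.png",cv2.resize(b,None,fx=6.5,fy=6.5,interpolation=cv2.INTER_CUBIC))
E
```

```text
False [0.54686151 0.18632746 0.19316105] [ 0.49940903 -0.37770164  0.04243676] 17.325
```

View pics/d1.png

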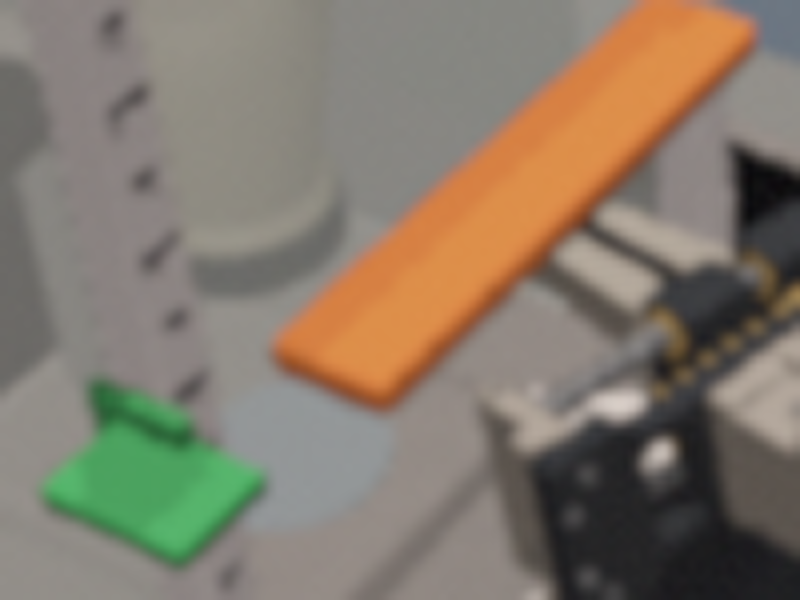

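View pics/d2.png

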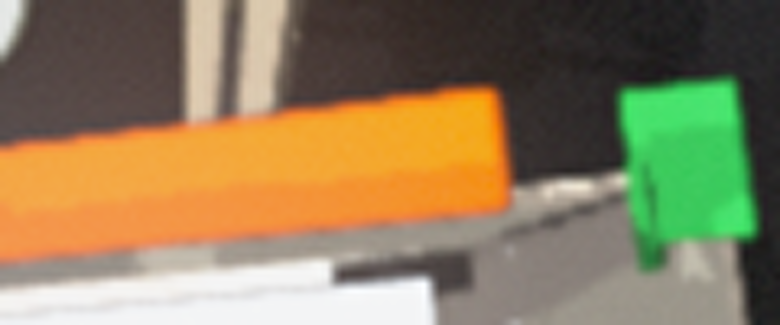

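```bash
python3 - <<'E'
from tri import *
for n,c,s in(("h F+y",(498,88),(385,400-120)),("h R+y",(511,208),(275,352-120)),("flag F+y",(737,78),(180,553-120)),("flag R+y",(757,238),(43,490-120)),("flag F-y",(618,90),(265,480-120))):
  print(n,*tri(c,s))
d3=pickle.load(open("f3.pkl","rb"))
R=[(190,190,262,297),(168,170,245,240)]
w=[(d3[n],mask(d3[n]["img"],5,22,q),q) for n,q in zip(("scene","side"),R)]
p,e=fit([.5628,.1875,.2,.115],(.042,.2,.014),w); print("h",p.round(4),e)
RG=[(215,295,255,325),(140,225,180,255)]
for V in(70,120,140):
  g=[]
  for n,r in zip(("scene","side"),RG):
    im=d3[n]["img"]; c=cv2.resize(im[r[1]:r[3],r[0]:r[2]],None,fx=8,fy=8,interpolation=cv2.INTER_CUBIC)
    m=cv2.inRange(cv2.cvtColor(c,cv2.COLOR_BGR2HSV),(45,90,V),(85,255,255)); m=cv2.morphologyEx(m,cv2.MORPH_OPEN,np.ones((70,70),np.uint8)) if n=="side" and 0 else m
    g.append((d3[n],m>0,r))
  for sz in((.05,.036,.008),(.046,.034,.005)):
    q,e=fit([.557,.347,.213],sz,g,p[3]); print(V,"flag",q.round(4),e)
E
```

```text
h F+y [0.5326 0.2845 0.211 ] [[0.07, -0.13], [-0.14, 0.06]]
h R+y [0.5729 0.2877 0.2099] [[0.03, -0.06], [-0.06, 0.03]]
flag F+y [0.5302 0.3619 0.218 ] [[0.1, -0.19], [-0.21, 0.08]]
flag R+y [0.5811 0.3658 0.2136] [[0.2, -0.4], [-0.43, 0.16]]
flag F-y [0.5346 0.3257 0.2134] [[-0.32, 0.62], [0.67, -0.28]]
h [0.5634 0.1867 0.2094 0.1146] 0.2165289573107843
70 flag [0.5565 0.3469 0.2183] 0.2837953594214527
70 flag [0.555  0.3476 0.2165] 0.3599547929219037
120 flag [0.5571 0.3457 0.2165] 0.29989640672288215
120 flag [0.5578 0.3462 0.2134] 0.3019751064504742
140 flag [0.5573 0.3456 0.2177] 0.44465048434937615
140 flag [0.5576 0.3456 0.2152] 0.3297811590624062
```

By both methods the handle is about 7 mm below the flag. I'll lift another 7 mm slowly, drop clear, back off and check, using the wrist camera near level as well.

```bash
cat > chk.py <<'E'
from route import *; from fit import *; import pickle
d3={n:grab_frame(n) for n in("scene","side","wrist")}; pickle.dump(d3,open("f4.pkl","wb"))
w=[(d3[n],mask(d3[n]["img"],5,22,q),q) for n,q in zip(("scene","side"),[(190,190,262,297),(168,170,245,240)])]
p,e=fit([.5628,.1875,.21,.115],(.042,.2,.014),w); print("h",p.round(4),e)
f=d3["wrist"]; h=cv2.cvtColor(f["img"],cv2.COLOR_BGR2HSV); print("cam",(-f["R"].T@f["t"]).round(3),f["R"][2].round(3))
for n,lo,hi in(("o",5,22),("g",45,85)):
  m=cv2.inRange(h,(lo,110,60),(hi,255,255)); print(n,cv2.boundingRect(m),(m>0).sum())
cv2.imwrite("pics/w.png",cv2.resize(f["img"],(800,600),interpolation=cv2.INTER_CUBIC))
E
python3 - <<'E'
from route import *
move_straight(tp(0,.2),O,speed=.02); print(get_eef_pos(),get_force())
move_straight(tp(0,.18),O,speed=.05); move_straight(tp(.075,.18),O,speed=.1); print(get_force(),get_clock())
import chk; print(get_clock())
E
```

```text
[0.54680041 0.18631714 0.20023733] [ 0.67568093  0.07469582 -2.13211889]
[-0.0182655   0.39409592  0.12820517] 19.375
h [0.5631 0.1872 0.2176 0.1168] 0.19049555502410045
cam [0.337 0.198 0.267] [ 0.918 -0.14  -0.37 ]
o (8, 122, 473, 214) 8348
g (0, 129, 43, 38) 1129
19.525
```

View pics/w.png

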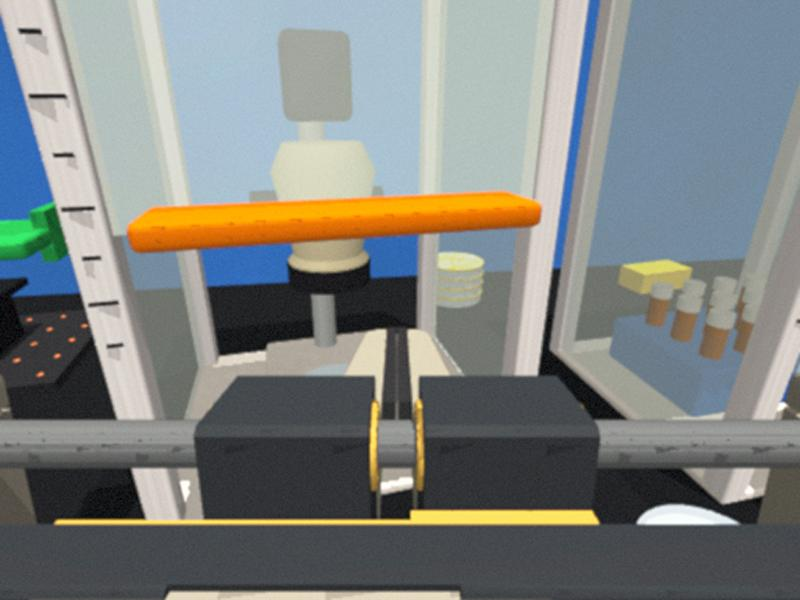

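The wrist view is nearly level. The orange bar's bottom front edge runs from (135,250) to (540,222), and the flag's bottom edge is at about (0–45, 258). I'll intersect those bottom-edge rays with the known front planes.

```bash
cat > lev.py <<'E'
import pickle,cv2,numpy as np
def rows(f,cols,lo,hi,thr):
    h=cv2.cvtColor(cv2.resize(f["img"],None,fx=4,fy=4,interpolation=cv2.INTER_CUBIC),cv2.COLOR_BGR2HSV)
    m=cv2.inRange(h,(lo,thr,50),(hi,255,255)); r=[]
    for c in cols:
        v=np.nonzero(m[:280*4,int((c+.5)*4-.5)])[0]; v=v[v<180*4]; r.append(((v.min()+.0)/4-.375-.125,(v.max()+1)/4-.5) if len(v) else (np.nan,)*2)
    return np.array(r)
def hit(f,u,v,H,yaw,xp):
    X=np.array([np.cos(yaw),np.sin(yaw),0]); C=-f["R"].T@f["t"]; ray=f["R"].T@np.linalg.inv(f["K"])@[u,v,1]
    P=C+ray*((xp-(C-H)@X)/(ray@X)); return (P-H)@[-X[1],X[0],0],P[2]
def run(fn):
    f=pickle.load(open(fn,"rb"))["wrist"]; H=np.array([.563,.187,0]); yaw=.1155
    co=[95,130,170,210,250,290,325]; cg=[2,6,10,14,18,22,26]
    for t in(110,160):
        for n,cs,b,lo,hi,xp,xr in(("o",co,.007,5,22,-.021,.016),("g",cg,.004,45,85,-.013,.03)):
            r=rows(f,cs,lo,hi,t)
            print(n,t,[tuple(np.round(hit(f,c,v[1],H,yaw,xp)+np.array([0,b]),4)) for c,v in zip(cs,r)],"rows",r.round(1).tolist())
E
python3 -c "import lev;lev.run('f4.pkl')"
```

```text
o 110 [(np.float64(0.0915), np.float64(0.2202)), (np.float64(0.0697), np.float64(0.2204)), (np.float64(0.0432), np.float64(0.2205)), (np.float64(0.0149), np.float64(0.2199)), (np.float64(-0.0155), np.float64(0.2203)), (np.float64(-0.0481), np.float64(0.2203)), (np.float64(-0.0787), np.float64(0.2202))] rows [[133.5, 161.0], [130.8, 158.2], [128.5, 155.5], [126.8, 153.5], [125.2, 150.2], [123.5, 147.5], [122.5, 145.2]]
g 110 [(np.float64(0.1479), np.float64(0.2161)), (np.float64(0.1457), np.float64(0.2161)), (np.float64(0.1435), np.float64(0.2161)), (np.float64(0.1413), np.float64(0.2161)), (np.float64(0.1388), np.float64(0.217)), (np.float64(0.1363), np.float64(0.2182)), (np.float64(0.134), np.float64(0.2184))] rows [[140.8, 165.8], [140.5, 165.5], [140.5, 165.2], [140.2, 165.0], [140.0, 163.2], [133.2, 161.2], [131.8, 160.8]]
o 160 [(np.float64(0.0915), np.float64(0.2203)), (np.float64(0.0696), np.float64(0.2206)), (np.float64(0.0432), np.float64(0.2206)), (np.float64(0.0149), np.float64(0.2203)), (np.float64(-0.0155), np.float64(0.2205)), (np.float64(-0.0481), np.float64(0.2205)), (np.float64(-0.0786), np.float64(0.2206))] rows [[134.0, 160.8], [131.0, 158.0], [129.0, 155.2], [127.2, 153.0], [125.8, 150.0], [124.0, 147.2], [123.0, 144.8]]
g 160 [(np.float64(0.1479), np.float64(0.2161)), (np.float64(0.1457), np.float64(0.2161)), (np.float64(0.1435), np.float64(0.2161)), (np.float64(0.1413), np.float64(0.2161)), (np.float64(0.1388), np.float64(0.217)), (np.float64(0.1363), np.float64(0.2182)), (np.float64(0.134), np.float64(0.2184))] rows [[140.8, 165.8], [140.5, 165.5], [140.5, 165.2], [140.2, 165.0], [140.0, 163.2], [133.2, 161.2], [131.8, 160.8]]
```

```bash
python3 - <<'E'
from lev import *
f=pickle.load(open("f4.pkl","rb"))["wrist"]; H=np.array([.563,.187,0]); yaw=.1155
for c in(130,170,250,290): 
  r=rows(f,[c],5,22,110)[0]; print("o top",[hit(f,c,r[0],H,yaw,x)[1].round(4)-.007 for x in(.016,.021)])
for c in(2,6,10): 
  r=rows(f,[c],45,85,110)[0]; print("g top",[hit(f,c,r[0],H,yaw,x)[1].round(4)-.004 for x in(.032,.037)])
# vertical colour profile across the edges
h=f["img"]
for c,a,b in((200,124,160),(6,136,170)): print(c,[h[r,c].tolist() for r in range(a,b,1)])
E
```

```text
o top [np.float64(0.2187), np.float64(0.21789999999999998)]
o top [np.float64(0.2191), np.float64(0.2182)]
o top [np.float64(0.2188), np.float64(0.21789999999999998)]
o top [np.float64(0.2187), np.float64(0.2178)]
g top [np.float64(0.2158), np.float64(0.2149)]
g top [np.float64(0.2159), np.float64(0.215)]
g top [np.float64(0.2157), np.float64(0.2148)]
200 [[192, 217, 218], [189, 215, 213], [194, 219, 219], [176, 206, 235], [89, 163, 254], [0, 148, 254], [0, 156, 254], [0, 173, 255], [0, 173, 255], [0, 176, 255], [0, 172, 255], [0, 175, 255], [0, 179, 255], [0, 177, 255], [0, 172, 255], [0, 165, 255], [0, 149, 254], [14, 138, 250], [0, 121, 239], [2, 117, 234], [8, 114, 230], [0, 110, 225], [0, 104, 220], [21, 108, 222], [7, 101, 212], [0, 97, 202], [0, 93, 197], [18, 91, 188], [0, 79, 166], [26, 83, 155], [78, 116, 155], [124, 161, 176], [136, 171, 184], [132, 170, 181], [131, 167, 182], [135, 170, 182]]
6 [[184, 106, 50], [184, 108, 52], [182, 105, 48], [182, 106, 50], [172, 140, 48], [132, 203, 56], [98, 215, 46], [92, 216, 51], [94, 216, 48], [92, 214, 46], [92, 215, 48], [96, 216, 52], [97, 217, 52], [97, 215, 47], [97, 221, 52], [106, 233, 55], [112, 238, 62], [111, 239, 60], [106, 236, 56], [108, 234, 51], [97, 221, 50], [85, 191, 45], [74, 166, 41], [74, 159, 45], [67, 151, 38], [66, 145, 31], [60, 136, 29], [59, 129, 31], [51, 118, 26], [75, 111, 33], [122, 99, 37], [169, 104, 52], [173, 100, 46], [176, 104, 51]]
```

```bash
python3 - <<'E'
from route import *; import pickle
move_straight(tp(.075,.145),O,speed=.1); dwell(.2)
pickle.dump({"wrist":grab_frame("wrist")},open("f5.pkl","wb")); print(get_clock())
from lev import *
f=pickle.load(open("f5.pkl","rb"))["wrist"]; H=np.array([.563,.187,0]); yaw=.1155; print(-f["R"].T@f["t"])
for n,cs,lo,hi,b,xs in(("o",(130,170,210,250,290),5,22,.007,(-.021,.016)),("g",(2,6,10,14),45,85,.004,(-.013,.037))):
  for c in cs:
    r=rows(f,[c],lo,hi,110)[0]; bot=hit(f,c,r[1],H,yaw,xs[0])[1]+b; ft=hit(f,c,r[0],H,yaw,xs[0])[1]-b
    print(n,c,r,"bottom->",bot.round(4),"top via front->",ft.round(4),"via rear",(hit(f,c,r[0],H,yaw,xs[1])[1]-b).round(4))
E
```

```text
20.275
[0.33640684 0.19785599 0.23256442]
o 130 [ 84.75 107.75] bottom-> 0.2194 top via front-> 0.2194 via rear 0.2182
o 170 [ 84.25 108.  ] bottom-> 0.2185 top via front-> 0.2195 via rear 0.2184
o 210 [ 83.75 106.  ] bottom-> 0.2191 top via front-> 0.2196 via rear 0.2185
o 250 [ 83.75 104.5 ] bottom-> 0.2194 top via front-> 0.2194 via rear 0.2182
o 290 [ 83.  103.5] bottom-> 0.2193 top via front-> 0.2197 via rear 0.2186
g 2 [ 94.   110.25] bottom-> 0.2161 top via front-> 0.2175 via rear 0.2149
g 6 [ 83.25 109.25] bottom-> 0.2166 top via front-> 0.2235 via rear 0.2223
g 10 [ 83.   109.25] bottom-> 0.2166 top via front-> 0.2237 via rear 0.2225
g 14 [ 83.   119.25] bottom-> 0.2105 top via front-> 0.2237 via rear 0.2225
```

Two wrist views agree that the handle is at 0.219 and the flag at 0.2157, so it is about 3 mm high. I'll nudge it down gently from above, stepping until contact.

```bash
python3 - <<'E'
from route import *; import pickle
F=lambda:np.mean([get_force() for _ in range(5)],0)[2]
move_straight(tp(.075,.262),O,speed=.12)
print(move_straight(tp(.012,.262),O,speed=.08,max_force=8))
print(move_straight(tp(.012,.243),O,speed=.05,max_force=8)); dwell(.1); f0=F(); print(f0,get_eef_pos(),get_clock())
z=.243; zc=None
while z>.229:
  z-=.001; move_straight(tp(.012,z),O,speed=.02); f=F()-f0; print(round(get_eef_pos()[2],4),f.round(2))
  if f>1.5: zc=z; break
print(zc,get_clock())
E
```

```text
False
False
-0.4146455201258944 [0.5348693  0.18501058 0.24295756] 22.975
0.2422 1.39
0.241 0.36
0.2399 0.33
0.2389 1.17
0.238 -0.16
0.2372 2.62
0.237 24.475
```

```bash
python3 - <<'E'
from route import *; import pickle
move_straight(tp(.012,.2343),O,speed=.01,max_force=15); print(get_eef_pos(),get_force())
move_straight(tp(.012,.262),O,speed=.08); move_straight(tp(.075,.262),O,speed=.12)
move_straight(tp(.075,.18),O,speed=.12); dwell(.2)
import chk; print(get_clock(),get_force())
import lev; lev.run("f4.pkl")
E
```

```text
[0.53488562 0.18501539 0.23413789] [ 0.50513137 -0.18855352  1.75117791]
h [0.5627 0.1872 0.2134 0.1201] 0.1927782479921417
cam [0.336 0.198 0.268] [ 0.918 -0.139 -0.37 ]
o (8, 127, 473, 209) 8375
g (0, 130, 44, 38) 1151
27.25 [ 0.08636544 -0.43858665 -0.64462742]
o 110 [(np.float64(0.0925), np.float64(0.2166)), (np.float64(0.0704), np.float64(0.217)), (np.float64(0.0437), np.float64(0.217)), (np.float64(0.0152), np.float64(0.2164)), (np.float64(-0.0154), np.float64(0.217)), (np.float64(-0.0483), np.float64(0.2167)), (np.float64(-0.0791), np.float64(0.2168))] rows [[139.8, 166.8], [135.8, 163.8], [133.5, 160.8], [131.8, 158.8], [129.8, 155.0], [127.5, 152.5], [127.0, 149.8]]
g 110 [(np.float64(0.1484), np.float64(0.2161)), (np.float64(0.1462), np.float64(0.2162)), (np.float64(0.144), np.float64(0.216)), (np.float64(0.1417), np.float64(0.2162)), (np.float64(0.1394), np.float64(0.2167)), (np.float64(0.1367), np.float64(0.2182)), (np.float64(0.1343), np.float64(0.219))] rows [[141.2, 166.5], [141.2, 166.0], [141.2, 166.0], [141.0, 165.5], [140.8, 164.5], [134.0, 162.0], [132.5, 160.5]]
o 160 [(np.float64(0.0924), np.float64(0.217)), (np.float64(0.0704), np.float64(0.2171)), (np.float64(0.0437), np.float64(0.217)), (np.float64(0.0152), np.float64(0.2169)), (np.float64(-0.0154), np.float64(0.217)), (np.float64(-0.0482), np.float64(0.2171)), (np.float64(-0.0791), np.float64(0.2171))] rows [[140.2, 166.2], [136.2, 163.5], [134.0, 160.8], [132.2, 158.0], [130.2, 155.0], [128.0, 152.0], [127.5, 149.5]]
g 160 [(np.float64(0.1484), np.float64(0.2161)), (np.float64(0.1462), np.float64(0.2162)), (np.float64(0.144), np.float64(0.216)), (np.float64(0.1417), np.float64(0.2162)), (np.float64(0.1394), np.float64(0.2167)), (np.float64(0.1367), np.float64(0.2182)), (np.float64(0.1343), np.float64(0.219))] rows [[141.2, 166.5], [141.2, 166.0], [141.2, 166.0], [141.0, 165.5], [140.8, 164.5], [134.0, 162.0], [132.5, 160.5]]
```

The handle is now within about 1 mm of the flag and the robot is clear, so I'm handing in.

```bash
python3 -c "
from bench import *
print(finish_job())"
```

```text
the job is handed in; nothing more can be done
None
```

I raised the orange-handled sash by pushing up under its handle and left it within about 1 mm of the green flag's height by my camera measurement; it first went about 3 mm too high, so I pressed it back down from above, the robot never came near the blue-handled sash or the dish, and I handed in at about 27 s with the arm clear.

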